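# Release a push-fit water tube and park it

## Robot

A 6-joint arm with a two-finger parallel gripper is mounted at the origin on a cart in front of the work surface, level with it; the furniture and walls round the work are solid. World frame = base frame: x ahead of the robot, y to its left, z up, the work surface at z = 0. Lengths are in mm, angles in rad, forces in N, time in s.
With the tool pointing down it reaches from about 350 to 875 mm from the base axis. Payload 4.2 kg.
Tool frame: the origin (TCP) lies between the finger pads; the fingertips stand 25 mm ahead of it and the grasp point (between the pads) lies 6 mm ahead of it; z points along the fingers, y is the line along which they close (so a half turn about z gives the same grasp; the last joint's range is limited). The gripper opens to 85 mm and grips with 20 to 120 N. Pads are 22 mm wide; open, the fingers measure 114 mm over their backs; the gripper's body (76 mm by 85 mm) begins 54 mm behind the grasp point. The pads swing forward as they close: fully open they stand 13 mm farther back than shut.
Start: joints at [-1.042, 0.385, 0.008, 0, -1.194, -0.259], TCP at [166.603, -602.364, 256.312] pointing down, gripper open.
Joint ranges: [-3.14, 3.14], [-1.21, 2.06], [-1.07, 1.41], [-3.16, 2.05], [-2.99, -0.16], [-3.1, 3.1]. Speed limits (rad/s): [2.79, 2.79, 3.14, 3.14, 3.14, 3.14].

## Interface

Orientations are given as a unit quaternion [x, y, z, w].
In Python, from bench import arm gives the robot as it stands.
- The arm moves only by the shell command python3 -m pendant 'ROWS'. ROWS is JSON, a list of rows, each a list of 7 numbers: the shift along the tool's x, y, z in m, then the turn, a rotation vector about the tool's x, y, z in degrees, then the finger opening in m, from 0 to 0.0854. In form: [[x, y, z, wx, wy, wz, fingers], ...]. A call has 1 to 12 rows; each row shifts and turns the commanded pose from where the row before left it, along the tool's axes as they then stand; what a row does not reach is not made up. A row lasts 1/10 s, in which the tool goes at most 50 mm and 8.59 degrees, less where a joint would pass 70% of its speed; a pose out of reach is approached as far as the arm can. A call is refused whole if a number of a shift passes 0.05 or a number of a turn 8.59, either way. A call with a gripper value outside its range is refused whole. The fingers move at their own pace and stop on an object; the grip force is fixed at half the most. Time passes only in rows, so rows that do not move let the fingers close. It gives the time, the measured TCP pose, the force, the opening and the grip force at its end, in the units of the state.
- arm.read_state(): the state, without advancing time (a new reading comes with each control period).
- arm.get_image(name): name is "scene" or "top" or "wrist"; returns a dict with "image" (420x560x3 uint8, red, green, blue), "fx", "fy", "cx", "cy" (pixels), "xyz" and "rotation" of the camera in the world. Camera axes: x right, y down, z forward; pixel columns grow to the right and rows downward; lengths in mm; the calibration is good to about 2 mm. A picture is of the moment at which its call begins. There is no depth.
- arm.job_done(): hands the job in; it is judged then, once.
The state is a dict: "clock": time; "joints": joint angles; "joint_vel": joint speeds; "joint_efforts": joint torques, N m; "position": TCP position; "ee_rot": TCP orientation; "contact_force": force on the tool from outside, world axes, zero at the start; "wrist_torque": the same for the moment, N m; "gripper_width": finger opening in mm; "grasp_force": force on a finger pad.
Only numpy, scipy, OpenCV 4.12 (cv2) and the standard library are available. Lean on these libraries where they do the work, as an engineer would, in place of code of your own. Each camera call takes 0.05 s, during which the arm holds its last target. There are 200 camera calls.

## Task

Free the steel tube from the push-fit port: with the fingertips either side of the tube, gently press the port's collet ring all the way down, take hold of the tube while the ring is still held down, and draw the tube straight out. Then stand the tube foot-down in the empty parking socket and let go. Do not force the ring past its stop (25 N is too much), do not wrench at the tube while it is locked, and leave the other kitchen things where they are.

Things in the scene. Friction and masses are not known exactly. Their poses are not given: they have to be found in the camera images.
- port: push-fit port, fixed: white plate 110 x 80 x 16 mm with four screws, in its middle a round ribbed tower (35 mm across, top 58 mm above the worktop) with the grey collet ring round the tube above it; brass stub on one short side. Origin: centre of the underside, x along the long side, z up. The bore, 18 mm wide, stands over the origin; its floor, where the tube stands, is 21 mm up
- tube: straight rigid steel tube, 14 mm diameter, 97 mm long, 40 to 85 g, upright in the port, 36 to 48 mm showing above the ring. Origin: centre of its foot, z to its top. Groove, 9 mm thick, 6 to 14 mm above the foot. 2 mm play all round in the port's bore. Locked, it lifts only about 2 mm; pulling it against the lock with over 30 N is wrenching
- park: parking socket, fixed to the worktop: the same white plate, 110 x 80 x 16 mm, with a plain open round boss 35 mm across and 40 mm high and no ring. Origin: centre of the underside
- socket_mouth (a point): centre of the mouth of the socket's bore, 40 mm above the worktop; bore 18 mm wide, 28 mm deep, straight down, no chamfer
- salt_shaker: bystander: glass salt shaker with grey cap, 44 mm wide, 90 mm tall; origin under its centre
- tin_tuna: bystander: low round tin, 86 mm wide, 40 mm tall; origin under its centre
- spice_4: bystander: spice jar with ochre cap, 42 mm wide, 96 mm tall; origin under its centre
- mug_1: bystander: cream mug with a green band, 86 mm wide, 90 mm tall; origin under its centre
- tower_top (a point): centre of the tower's top, 58 mm above the worktop. Above it sits the collet ring: flat grey flange 48 mm across, 4.5 mm thick, 18 mm hole; fingertips press it on both sides of the tube. Ring up, its face is 12 to 24 mm above this point, by how far it is screwed on: not measured, feel for it. Stroke 7 mm to a hard stop; spring 4 N at first, 9 N at the stop, returns it
- tube_top (a point): centre of the tube's upper end. Teeth in the port stand in the tube's groove and clear it only while the ring is over 3.5 mm down. Let go, the ring rises at once; rising with fingers that hold the tube, it leaves 3.5 mm before the teeth close, and the tube needs 2 to 2.5 mm. So have the ring at its stop (force climbing steeply past 9 N, kept under 25 N) when tube and fingers start up
Things that resemble listed ones, but are neither listed nor needed, are in the scene too. Leave any blue or green look-alike of the park alone.

How it is judged (in metres and radians):
On the way, in this order (a step that is already met when the one before it is completed fails the run):
1. the fingers hold the tube, still home in the port, while they keep the collet ring down against its spring (contact force between the fingers and port above 8 N and contact force between the fingers and tube above 2 N and z of tube in the frame of port below 0.0235 m), for 0.2 s.
2. the tube is drawn clear of the port (z of tube in the frame of port above 0.072 m), for 0.1 s.
At the end, for the whole second after the job is handed in: the tube stands foot-down at the bottom of the parking socket (foot within 5 mm of the bore's floor and 6 mm of its axis, leaning less than 0.25 rad), at rest and released (z of tube in the frame of park below 0.017 m and horizontal distance between tube and socket_mouth below 0.006 m and angle between tube's own z axis and vertical below 0.25 rad and linear speed of tube below 0.02 m/s); the robot touches nothing.
It fails at once if the fingers press on the port or its ring with more than 25 N (contact force between the fingers and port above 25 N).
It fails at once if the tube is wrenched against the port with more than 30 N (contact force between tube and port above 30 N).
It fails at once if a bystander is moved more than 20 mm (distance of any of salt_shaker, tin_tuna, spice_4, mug_1 from where it was at the start of the episode above 0.02 m).
It also fails if it takes over 66 s, if anything falls off the work surface, if the arm or the gripper's body presses on something with over 40 N, if the wrist force passes 120 N, or if a joint passes its speed limit or range.

## Working session

There is one attempt and no reset: what is moved stays moved. The work goes in short steps, Python scripts to look and compute and a shell command to move; the robot and the scene stay as the last step left them, time stands still between calls to the robot, and variables do not carry over. Pictures are saved under pics/ and viewed, at most 12 in all, crops included, and the job is handed in when it is done.

```bash
ls; mkdir -p pics; cat > h.py <<'E'
import numpy as np, cv2
from bench import arm
def snap(name,fn):
    d=arm.get_image(name); cv2.imwrite('pics/'+fn+'.png',d['image'][:,:,::-1]); np.save('pics/'+fn+'.npy',d,allow_pickle=True); return d
def load(fn): return np.load('pics/'+fn+'.npy',allow_pickle=True).item()
def ray(d,u,v):
    R=np.array(d['rotation'],float)
    if R.shape!=(3,3):
        from scipy.spatial.transform import Rotation; R=Rotation.from_quat(R).as_matrix()
    r=R@np.array([(u-d['cx'])/d['fx'],(v-d['cy'])/d['fy'],1]); return np.array(d['xyz'],float),r/np.linalg.norm(r)
def onz(d,u,v,z):
    o,r=ray(d,u,v); return o+r*(z-o[2])/r[2]
E
python3 - <<'E'
from h import *
for n in('top','scene'):
    d=snap(n,n+'0'); print(n,d['fx'],d['cx'],d['cy'],d['xyz'],np.array(d['rotation']).tolist())
print(arm.read_state())
E
```

```text
pics
top 540.1369512359331 272.31925811611603 212.30059831079944 [ 471.75975145  134.84103457 1512.20635957] [-0.7036514846318724, 0.7094102531228716, -0.03207865282262825, 0.02413795709231943]
scene 416.8931127225399 280.8067695444345 203.5044357604087 [  5.06794536 912.92282615 652.71366566] [-0.25559767165555813, 0.8222024384031809, -0.48294353012035307, 0.15943188904047065]
{'clock': 0.1, 'joints': array([-1.04241632e+00,  3.85505428e-01,  6.76448326e-03, -4.09178793e-04,
       -1.19400357e+00, -2.58595687e-01]), 'joint_vel': array([-0.00028061, -0.00132218,  0.00170182,  0.0016766 ,  0.00153309,
        0.00098227]), 'joint_efforts': array([-3.82844983e-04, -3.93319917e+01,  1.88929975e+01,  4.19791684e+00,
       -2.60135268e-03,  8.68181644e-06]), 'position': array([ 166.46387048, -601.93918933,  255.31997921]), 'ee_rot': array([-1.34408608e-01,  9.90925497e-01,  9.72560005e-04, -1.97847289e-04]), 'contact_force': array([ 0.03939703,  0.49060916, -0.4644781 ]), 'wrist_torque': array([ 0.01415022, -0.00700793,  0.02014176]), 'grasp_force': 0.0, 'gripper_width': 85.22815688374524}
```

View pics/top0.png

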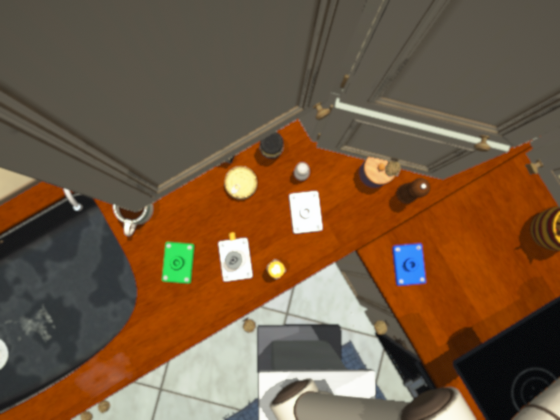

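View pics/scene0.png

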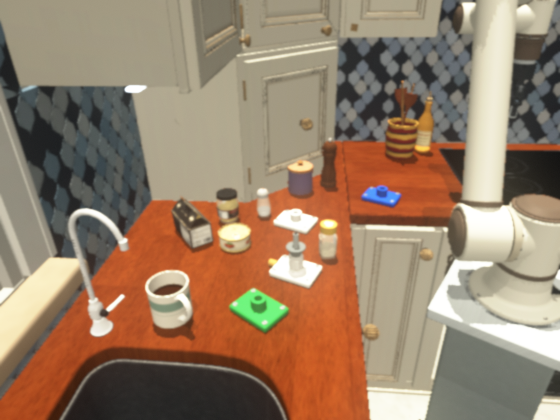

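Top view: port at about (235,260) with its brass stub at (233,236), park at (306,212), spice jar (277,269), salt (302,172), tuna (240,183), mug (130,215). Blue and green look-alikes at (409,264) and (178,262).

```bash
python3 - <<'E'
from h import *
d=load('top0'); im=d['image']
hsv=cv2.cvtColor(im,cv2.COLOR_RGB2HSV)
m=((hsv[...,1]<45)&(hsv[...,2]>190)).astype(np.uint8)
for n,(x0,y0,x1,y1) in dict(port=(212,230,260,290),park=(282,184,330,240)).items():
    mm=np.zeros_like(m); mm[y0:y1,x0:x1]=m[y0:y1,x0:x1]
    c=max(cv2.findContours(mm,0,2)[0],key=cv2.contourArea)
    r=cv2.minAreaRect(c); b=cv2.boxPoints(r)
    P=np.array([onz(d,*p,16) for p in b])
    print(n,r,P[:,:2].round(1).tolist(),P.mean(0).round(1))
    e=P[1]-P[0],P[2]-P[1]; 
    for k in e: print(np.linalg.norm(k),np.degrees(np.arctan2(k[1],k[0])))
for n,u,v,z in [('stub',233,236,16),('spice',277,269,96),('salt',302,172,90),('tuna',240,183,40),('mug',130,213,90),('ring',234,261,72)]: print(n,onz(d,u,v,z).round(0))
cv2.imwrite('pics/c0.png',cv2.resize(im[150:300,190:350],None,fx=5,fy=4.0*1,interpolation=2) if 0 else cv2.resize(im[155:295,195:345],None,fx=4,fy=4,interpolation=2)[:,:,::-1])
E
```

```text
port ((234.87220764160156, 259.0628967285156), (39.903438568115234, 29.004301071166992), 82.23483276367188) [[511.8, 268.9], [522.0, 189.4], [413.1, 175.1], [403.1, 254.1]] [462.5 221.9  16. ]
80.09830805575729 -82.70274987296202
109.7940490776786 -172.51269562988404
park ((305.2602844238281, 211.66876220703125), (39.59592819213867, 28.793428421020508), 83.1572265625) [[642.5, 71.7], [651.6, -8.3], [541.7, -19.7], [532.8, 59.8]] [592.1  25.9  16. ]
80.4237268525713 -83.54307894574707
110.46646034642065 -174.05873347773692
stub [526. 227.  16.]
spice [436. 108.  96.]
salt [692.  39.  90.]
tuna [670. 206.  40.]
mug [586. 493.  90.]
ring [458. 221.  72.]
```

View pics/c0.png

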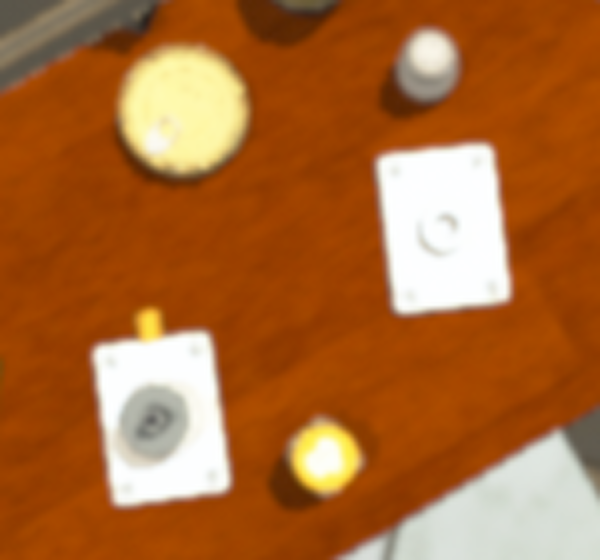

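```bash
python3 -m pendant '[[-0.032,0.021,0,0,0,0,0.0854],[-0.033,0.021,0,0,0,0,0.0854],[-0.033,0.021,0,0,0,0,0.0854],[-0.033,0.021,0,0,0,0,0.0854],[-0.033,0.021,0,0,0,0,0.0854],[-0.033,0.021,0,0,0,0,0.0854],[-0.033,0.021,0,0,0,0,0.0854],[-0.033,0.021,0,0,0,0,0.0854],[-0.033,0.021,0,0,0,0,0.0854],[-0.033,0.021,0,0,0,0,0.0854],[-0.033,0.021,0,0,0,0,0.0854],[-0.033,0.021,0,0,0,0,0.0854]]'
python3 -m pendant '[[-0.009,0.038,0,0,0,0,0.0854],[-0.009,0.038,0,0,0,0,0.0854],[-0.009,0.038,0,0,0,0,0.0854],[-0.009,0.038,0,0,0,0,0.0854],[-0.009,0.038,0,0,0,0,0.0854],[-0.009,0.038,0,0,0,0,0.0854],[-0.009,0.038,0,0,0,0,0.0854],[-0.009,0.038,0,0,0,0,0.0854],[-0.009,0.038,0,0,0,0,0.0854],[-0.009,0.038,0,0,0,0,0.0854],[-0.009,0.038,0,0,0,0,0.0854],[0,0,0,0,0,0,0.0854]]'
python3 - <<'E'
from h import *
d=snap('wrist','w1'); print(d['fx'],d['xyz'],np.array(d['rotation']).tolist()); s=arm.read_state(); print(s['clock'],s['position'],s['ee_rot'],s['joints'])
E
```

```text
clock: 1.3
position: [480.8, -252.7, 256.0]
ee_rot: [-0.135, 0.991, 0.0, -0.0]
contact_force: [0.2, -1.2, 1.1]
gripper_width: 85.4
grasp_force: 0.0
clock: 2.5
position: [464.0, 178.6, 255.9]
ee_rot: [-0.137, 0.991, 0.0, 0.0]
contact_force: [0.4, -0.1, -0.8]
gripper_width: 85.4
grasp_force: 0.0
311.80902087879787 [388.56713539 156.93528908 374.0813507 ] [0.5968849454059976, 0.7879073454747445, 0.12072135159260837, 0.09141516375456929]
2.55 [463.75106465 176.89045344 255.74255677] [-1.36156363e-01  9.90687214e-01 -1.64389664e-04 -5.11923286e-04] [ 6.92042539e-01  1.65899890e-01 -2.99405834e-01 -2.91406030e-04
 -1.10653392e+00 -1.98954700e+00]
```

View pics/w1.png

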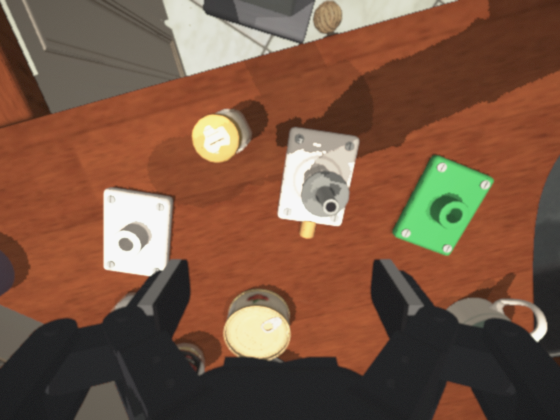

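Wrist view: port in the centre (tube top about (331,206), stub (308,230)), park on the left with bore mouth about (127,242). Spice jar is at (218,137).

```bash
python3 - <<'E'
from h import *
d=load('w1')
print('tubetop',onz(d,331,206,118).round(1))
for n,pp in dict(port=[(299,139),(350,147),(288,211),(340,222)],park=[(110,198),(166,205),(108,265),(158,270)]).items():
    P=np.array([onz(d,*p,17) for p in pp]); print(n,P[:,:2].round(0).tolist(),P.mean(0).round(1))
print('mouth',onz(d,126,243,40).round(1))
im=d['image'][:,:,::-1]
a=cv2.resize(im[185:285,90:190],(400,400),interpolation=2); b=cv2.resize(im[120:245,270:370],(400,500),interpolation=2)
o=np.zeros((500,800,3),np.uint8); o[:400,:400]=a; o[:,400:]=b; cv2.imwrite('pics/c1.png',o)
# circles/dark blobs
g=cv2.cvtColor(d['image'],cv2.COLOR_RGB2GRAY)
for n,(x0,y0,x1,y1),t,z in [('mouth',(112,230,140,256),110,40),('tube',(320,196,342,216),110,118)]:
    mm=(g[y0:y1,x0:x1]<t).astype(np.uint8); k,l,s,c=cv2.connectedComponentsWithStats(mm)
    for i in range(1,k):
        if s[i,4]>8: print(n,s[i],(c[i]+[x0,y0]).round(1),onz(d,*(c[i]+[x0,y0]),z).round(1))
E
```

```text
tubetop [456.7 221.8 118. ]
port [[418.0, 187.0], [411.0, 246.0], [504.0, 199.0], [500.0, 264.0]] [458.2 224.2  17. ]
park [[546.0, -10.0], [536.0, 56.0], [636.0, -2.0], [626.0, 61.0]] [586.   26.1  17. ]
mouth [585.7  25.1  40. ]
tube [ 0  0 14  7 53] [324.7 197.8] [451.2 214.3 118. ]
tube [ 6  7 10  9 66] [330.4 206.6] [457.4 221.5 118. ]
```

View pics/c1.png

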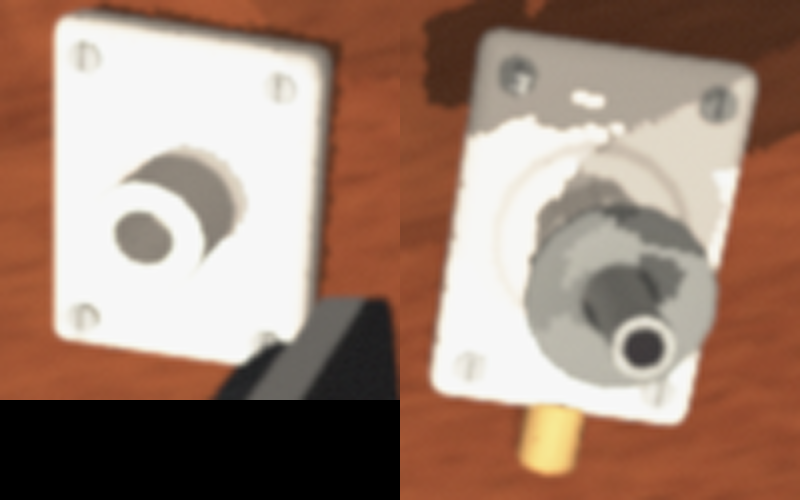

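```bash
python3 -m pendant '[[-0.004,0.0225,0.02,0,0,0,0.0854],[-0.004,0.0225,0.02,0,0,0,0.0854],[0,0,0.025,0,0,0,0.0854],[0,0,0.02,0,0,0,0.06],[0,0,0,0,0,0,0.045],[0,0,0,0,0,0,0.035],[0,0,0,0,0,0,0.035],[0,0,0,0,0,0,0.035]]'
python3 - <<'E'
from h import *
d=snap('wrist','w2'); print(d['xyz']); s=arm.read_state(); print(s['position'],s['ee_rot'],s['contact_force'],s['gripper_width'])
E
```

```text
clock: 3.35
position: [460.5, 220.7, 172.6]
ee_rot: [-0.134, 0.991, 0.001, 0.001]
contact_force: [-0.4, 0.2, 0.0]
gripper_width: 35.3
grasp_force: 0.0
[384.66615813 199.25601085 290.66424751]
[460.35264284 220.7187374  172.46708631] [-1.34354884e-01  9.90932581e-01  6.61982336e-04  9.72647226e-04] [-0.41454417  0.81949041  0.13015768] 34.891577943106455
```

View pics/w2.png

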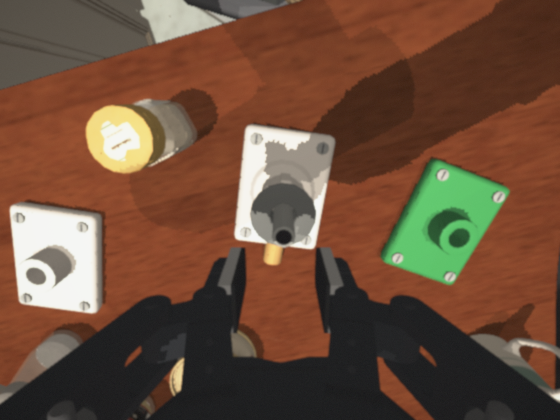

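Wrist view: tube top at (284,236), nearly centred between the fingertips (inner edges about 243 and 318); park bore mouth at (39,275).

```bash
python3 - <<'E'
from h import *
from scipy.spatial.transform import Rotation as Ro
d=load('w2'); s=arm.read_state(); R=Ro.from_quat(s['ee_rot']).as_matrix()
g=cv2.cvtColor(d['image'],cv2.COLOR_RGB2GRAY)
print(g[226:246:2,272:298:2])
t=onz(d,284,236,118); print('tube',t, 'tool delta',R.T@(t-s['position']))
P=np.array([onz(d,*p,17) for p in [(257,139),(323,148),(246,232),(307,240)]]);print('port',P.mean(0))
P=np.array([onz(d,*p,17) for p in [(19,217),(83,227),(27,298),(85,306)]]);print('park',P.mean(0),'mouth',onz(d,39,275,40))
# project tool-axis points
Rc=Ro.from_quat(d['rotation']).as_matrix()
for a in (25,54,100):
    p=s['position']+R@[0,0,a]; c=Rc.T@(p-d['xyz']); print(a,d['fx']*c[0]/c[2]+d['cx'],d['fy']*c[1]/c[2]+d['cy'])
E
```

```text
[[119  84  85  86  87  93  95  92  88  84  84 122 153]
 [120  84  90  99 101 102 102 104 101  92  84 119 162]
 [117  89 101  92  69  55  53  71  89 101  92 117 158]
 [114 100  94  55  29  31  30  31  46  86 101 114 153]
 [112 100  65  31  28  27  30  31  33  52  99 112 152]
 [111  96  44  28  29  31  29  29  30  39  87 113 157]
 [121  98  49  30  29  29  31  30  28  39  88 124 158]
 [140 117  84  32  30  28  27  29  29  56 100 135 159]
 [160 176 174 100  45  32  30  34  76 142 153 161 200]
 [191 186 188 179 144 108 105 132 169 194 213 237 245]]
tube [456.78522364 221.73170528 118.        ] tool delta [ 3.28357731  1.86908618 54.46228706]
port [457.24145304 222.32479095  17.        ]
park [587.34730652  25.20126473  17.        ] mouth [585.55856126  27.53293408  40.        ]
25 281.01456138005227 264.8743927401049
54 280.8897081056304 241.33255717614156
100 280.7527930708968 215.51640418488472
```

```bash
python3 -m pendant '[[0.0033,0.0019,0,0,0,0,0.035],[0,0,0.01,0,0,0,0.035],[0,0,0.02,0,0,0,0.035],[0,0,0.02,0,0,0,0.035],[0,0,0.01,0,0,0,0.024],[0,0,0,0,0,0,0.024],[0,0,0,0,0,0,0.024],[0,0,0,0,0,0,0.024],[0,0,0,0,0,0,0.024]]'
python3 - <<'E'
from h import *
d=snap('wrist','w3'); s=arm.read_state(); print(s['position'],s['ee_rot'],s['contact_force'],s['gripper_width'])
cv2.imwrite('pics/c3.png',cv2.resize(d['image'][180:320,180:380],None,fx=4,fy=4,interpolation=2)[:,:,::-1])
E
```

```text
clock: 4.3
position: [456.6, 221.9, 112.2]
ee_rot: [-0.135, 0.991, 0.001, 0.001]
contact_force: [-0.0, -0.4, -0.5]
gripper_width: 23.9
grasp_force: 0.0
[456.51647693 221.82388561 112.04990283] [-1.34524247e-01  9.90909958e-01  4.69183474e-04  6.79070063e-04] [-0.80522186 -0.75405093 -0.49005131] 24.31910257928267
```

View pics/c3.png

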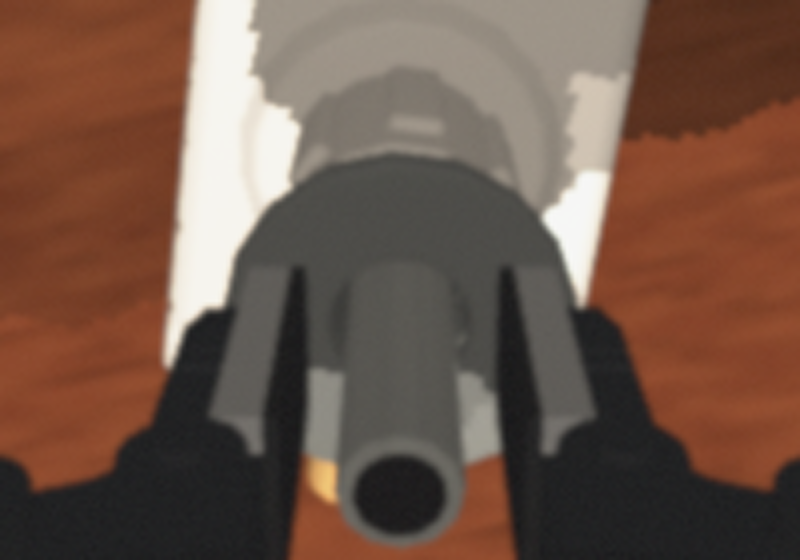

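The tube (crop (400,490)) is centred between the tips, ring below them. Now feel for the ring.

```bash
for i in 1 2; do python3 -m pendant '[[0,0,0.001,0,0,0,0.02],[0,0,0.001,0,0,0,0.02],[0,0,0.001,0,0,0,0.02],[0,0,0,0,0,0,0.02]]' | egrep 'pos|contact|width|grasp'; done
```

```text
position: [456.1, 221.4, 108.1]
contact_force: [0.1, -0.3, 0.2]
gripper_width: 20.3
grasp_force: 0.0
position: [456.3, 221.6, 105.6]
contact_force: [-1.4, -0.1, 4.1]
gripper_width: 19.7
grasp_force: 2.2
```

```bash
python3 -m pendant '[[0,0,0.001,0,0,0,0.02],[0,0,0.001,0,0,0,0.02],[0,0,0,0,0,0,0.02]]' | egrep 'pos|contact|width|grasp';python3 -m pendant '[[0,0,0.001,0,0,0,0.02],[0,0,0.001,0,0,0,0.02],[0,0,0,0,0,0,0.02]]' | egrep 'pos|contact|width|grasp'
```

```text
position: [456.3, 221.6, 103.6]
contact_force: [-2.3, -0.3, 4.9]
gripper_width: 19.7
grasp_force: 3.0
position: [456.3, 221.6, 101.8]
contact_force: [-2.6, -0.8, 7.0]
gripper_width: 19.7
grasp_force: 3.6
```

```bash
python3 -m pendant '[[0,0,0.001,0,0,0,0.0165],[0,0,0,0,0,0,0.0165],[0,0,0,0,0,0,0.0165]]' | egrep 'pos|contact|width|grasp';python3 -m pendant '[[0,0,0.0005,0,0,0,0.0165],[0,0,0.0005,0,0,0,0.0165],[0,0,0,0,0,0,0.0165]]' | egrep 'pos|contact|width|grasp'
```

```text
position: [456.6, 221.8, 101.1]
contact_force: [-1.3, -1.1, 8.1]
gripper_width: 16.5
grasp_force: 3.9
position: [456.6, 221.8, 100.2]
contact_force: [-2.5, 0.0, 8.0]
gripper_width: 16.6
grasp_force: 4.2
```

```bash
python3 -m pendant '[[0,0,0.0005,0,0,0,0.0165],[0,0,0,0,0,0,0.0165],[0,0,0,0,0,0,0.0165]]' | egrep 'pos|contact|width|grasp';python3 -m pendant '[[0,0,0.0005,0,0,0,0.0165],[0,0,0,0,0,0,0.0165],[0,0,0,0,0,0,0.0165]]' | egrep 'pos|contact|width|grasp'
```

```text
position: [456.7, 221.8, 100.0]
contact_force: [-2.2, -1.4, 9.1]
gripper_width: 16.7
grasp_force: 4.9
position: [456.7, 221.8, 100.0]
contact_force: [-4.0, -0.8, 12.9]
gripper_width: 16.6
grasp_force: 6.4
```

```bash
python3 -m pendant '[[0,0,0,0,0,0,0.015],[0,0,0,0,0,0,0.015]]' | egrep 'pos|contact|width|grasp';python3 -m pendant '[[0,0,0,0,0,0,0.0135],[0,0,0,0,0,0,0.0135]]' | egrep 'pos|contact|width|grasp'
```

```text
position: [456.8, 221.9, 100.0]
contact_force: [-3.4, -1.6, 13.3]
gripper_width: 15.2
grasp_force: 6.3
position: [457.0, 221.9, 100.0]
contact_force: [-3.2, -1.0, 12.2]
gripper_width: 13.6
grasp_force: 11.7
```

```bash
python3 -m pendant '[[0,0,0,0,0,0,0.012],[0,0,0,0,0,0,0.01]]' | egrep 'pos|contact|width|grasp';python3 -m pendant '[[0,0,0,0,0,0,0.006],[0,0,0,0,0,0,0.003],[0,0,0,0,0,0,0]]' | egrep 'pos|contact|width|grasp'
```

```text
position: [457.0, 221.9, 100.1]
contact_force: [-3.0, -0.9, 12.3]
gripper_width: 13.0
grasp_force: 59.9
position: [457.0, 221.9, 100.1]
contact_force: [-2.6, -1.0, 12.4]
gripper_width: 12.3
grasp_force: 59.9
```

```bash
python3 -m pendant '[[0,0,0,0,0,0,0],[0,0,0,0,0,0,0],[0,0,-0.003,0,0,0,0],[0,0,-0.005,0,0,0,0]]' | egrep 'pos|contact|width|grasp';python3 -m pendant '[[0,0,-0.005,0,0,0,0],[0,0,-0.01,0,0,0,0],[0,0,0,0,0,0,0]]' | egrep 'clock|pos|contact|width|grasp'
```

```text
position: [456.5, 221.7, 106.3]
contact_force: [2.5, 1.0, -7.1]
gripper_width: 12.2
grasp_force: 58.4
clock: 8.55
position: [456.6, 221.9, 122.5]
contact_force: [-0.3, -0.0, -0.4]
gripper_width: 12.6
grasp_force: 58.8
```

```bash
python3 -m pendant '[[0,0,-0.01,0,0,0,0],[0,0,-0.01,0,0,0,0],[0,0,-0.01,0,0,0,0],[0,0,-0.01,0,0,0,0],[0,0,-0.01,0,0,0,0],[0,0,-0.01,0,0,0,0],[0,0,0,0,0,0,0],[0,0,0,0,0,0,0]]'
python3 - <<'E'
from h import *
d=snap('wrist','w4'); s=arm.read_state(); print(s['position'],s['ee_rot'],s['contact_force'],s['gripper_width'],d['xyz'])
E
```

```text
clock: 9.35
position: [456.0, 221.5, 181.4]
ee_rot: [-0.134, 0.991, 0.0, 0.0]
contact_force: [0.5, -0.0, -0.9]
gripper_width: 12.3
grasp_force: 58.8
[455.87398345 221.35946668 181.01568855] [-1.34394844e-01  9.90927786e-01 -8.58196431e-05 -3.77558258e-04] [-0.08802351  0.35057098 -1.48256579] 12.412267895935425 [380.46931265 200.19151268 299.66018846]
```

View pics/w4.png

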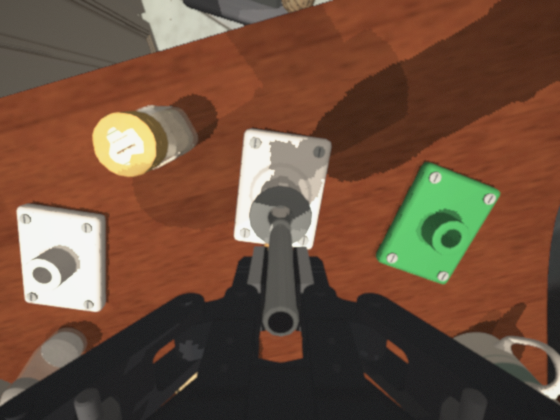

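Tube hangs vertically in the fingers (top at (280,320)), ring at (280,215) free; park mouth at (43,272). Move next to the park.

```bash
python3 -m pendant '[[-0.0123,-0.033,0,0,0,0,0],[-0.0123,-0.033,0,0,0,0,0],[-0.0123,-0.033,0,0,0,0,0],[-0.0123,-0.033,0,0,0,0,0],[-0.0123,-0.033,0,0,0,0,0],[-0.0123,-0.033,0,0,0,0,0],[0,0,0.025,0,0,0,0],[0,0,0.01,0,0,0,0],[0,0,0,0,0,0,0],[0,0,0,0,0,0,0]]'
python3 - <<'E'
from h import *
d=snap('wrist','w5'); s=arm.read_state(); print(s['position'],s['ee_rot'],s['contact_force'],s['gripper_width'],d['xyz'])
cv2.imwrite('pics/c5.png',cv2.resize(d['image'][110:310,150:350],None,fx=3,fy=3,interpolation=2)[:,:,::-1])
from scipy.spatial.transform import Rotation as Ro
R=Ro.from_quat(s['ee_rot']).as_matrix();Rc=Ro.from_quat(d['rotation']).as_matrix()
for a in (-18,79):
    p=s['position']+R@[0,0,a]; c=Rc.T@(p-d['xyz']); print(a,d['fx']*c[0]/c[2]+d['cx'],d['fy']*c[1]/c[2]+d['cy'])
E
```

```text
clock: 10.4
position: [579.9, 50.9, 146.3]
ee_rot: [-0.135, 0.991, -0.0, -0.0]
contact_force: [-0.1, 0.9, -0.9]
gripper_width: 12.3
grasp_force: 58.9
[580.32112921  51.07619164 146.9901213 ] [-1.35233479e-01  9.90813642e-01 -9.03723143e-05  4.74724754e-04] [ 0.05443945 -1.18072575 -0.63665995] 12.100953837639448 [504.45631476  29.54713352 264.61715423]
-18 281.4611669011487 322.4100637457754
79 280.9151779486879 227.35551919841782
```

View pics/c5.png

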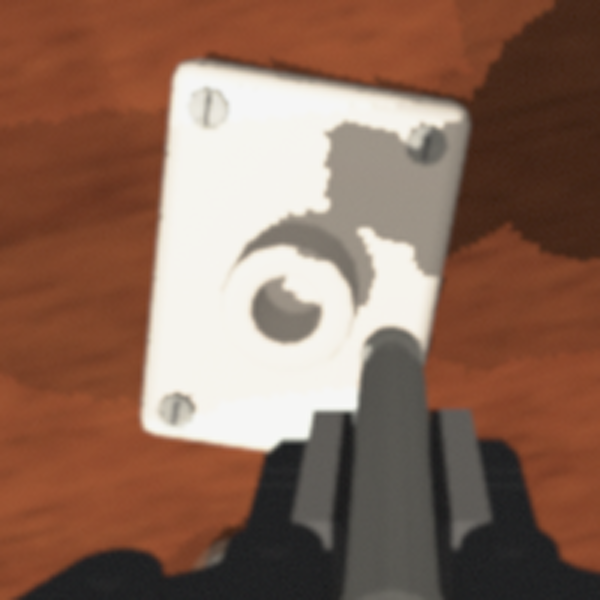

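Crop: bore mouth centre about (288,306) → full-image (246,212); tube foot about (393,355) → (281,228), matching the predicted tool axis (280.9,227.4).

```bash
python3 - <<'E'
from h import *
from scipy.spatial.transform import Rotation as Ro
d=load('w5'); s=arm.read_state(); R=Ro.from_quat(s['ee_rot']).as_matrix()
t=onz(d,246,212,40); print(t,R.T@(t-s['position']), s['position'])
f=onz(d,281.2,228,s['position'][2]-79); print('foot tool',R.T@(f-s['position']))
E
```

```text
[586.22468795  25.13494127  40.        ] [  1.36220653 -26.54156946 106.99708415] [580.32112921  51.07619164 146.9901213 ]
foot tool [-0.4693683   0.19323011 79.00040756]
```

```bash
python3 -m pendant '[[0.0015,-0.0137,0,0,0,0,0],[0,-0.013,0,0,0,0,0],[0,0,0.012,0,0,0,0],[0,0,0.01,0,0,0,0],[0,0,0,0,0,0,0],[0,0,0,0,0,0,0]]'
python3 - <<'E'
from h import *
d=snap('wrist','w6'); s=arm.read_state(); print(s['position'],s['contact_force'])
cv2.imwrite('pics/c6.png',cv2.resize(d['image'][160:310,205:355],None,fx=4,fy=4,interpolation=2)[:,:,::-1])
E
```

```text
clock: 11.05
position: [585.5, 24.2, 123.6]
ee_rot: [-0.135, 0.991, -0.0, -0.001]
contact_force: [0.5, -0.7, -0.7]
gripper_width: 12.6
grasp_force: 58.9
[585.79462468  24.37775688 124.1301248 ] [-0.82740847  0.09768775 -0.87456016]
```

View pics/c6.png

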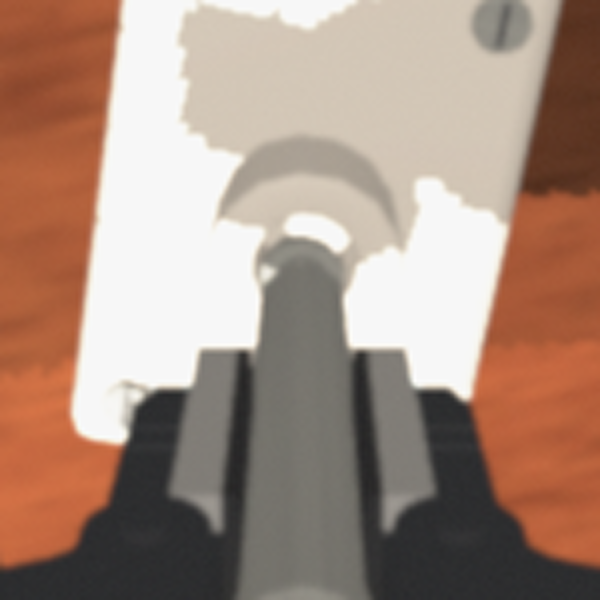

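The foot (crop x≈302) sits over the bore, about 1 mm left of boss centre (≈308); nudge +y 0.8 mm and lower.

```bash
python3 -m pendant '[[0,0.0008,0,0,0,0,0],[0,0,0.003,0,0,0,0],[0,0,0.003,0,0,0,0],[0,0,0.002,0,0,0,0],[0,0,0,0,0,0,0]]' | egrep 'pos|contact|width'; python3 -m pendant '[[0,0,0.001,0,0,0,0],[0,0,0.001,0,0,0,0],[0,0,0,0,0,0,0]]' | egrep 'pos|contact|width'
```

```text
position: [585.6, 25.0, 116.0]
contact_force: [0.1, 0.6, -0.6]
gripper_width: 12.5
position: [585.7, 25.0, 114.3]
contact_force: [0.9, 0.3, -0.5]
gripper_width: 12.4
```

```bash
python3 -m pendant '[[0,0,0.003,0,0,0,0],[0,0,0.003,0,0,0,0],[0,0,0.003,0,0,0,0],[0,0,0.003,0,0,0,0],[0,0,0,0,0,0,0]]' | egrep 'pos|contact|width'; python3 -m pendant '[[0,0,0.003,0,0,0,0],[0,0,0.003,0,0,0,0],[0,0,0.002,0,0,0,0],[0,0,0,0,0,0,0]]' | egrep 'pos|contact|width'
```

```text
position: [585.6, 25.0, 101.8]
contact_force: [1.7, -0.1, -1.7]
gripper_width: 12.3
position: [585.8, 25.0, 95.1]
contact_force: [0.5, 0.8, 3.8]
gripper_width: 12.4
```

```bash
python3 -m pendant '[[0,0,0.001,0,0,0,0],[0,0,0,0,0,0,0],[0,0,0,0,0,0,0]]' | egrep 'pos|contact|width'; python3 - <<'E'
from h import *
d=snap('wrist','w7')
cv2.imwrite('pics/c7.png',cv2.resize(d['image'][160:360,180:380],None,fx=3,fy=3,interpolation=2)[:,:,::-1])
E
```

```text
position: [586.0, 25.0, 95.1]
contact_force: [-1.4, 0.8, 8.4]
gripper_width: 12.5
```

View pics/c7.png

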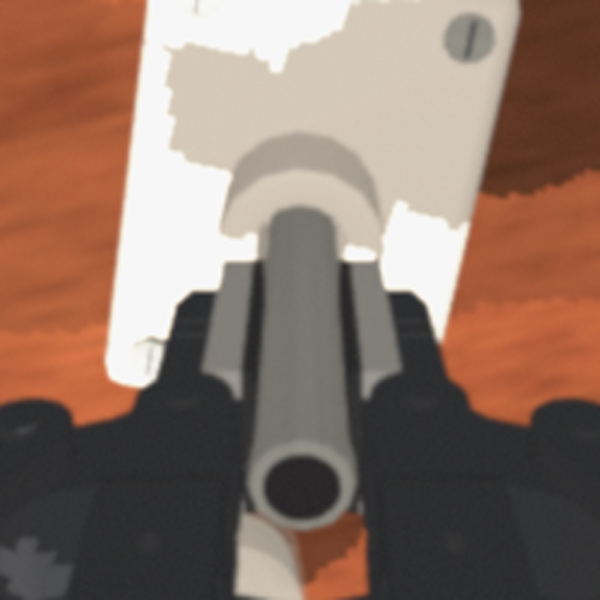

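The tube is well inside the bore and bears on the floor. Open gently, rise.

```bash
python3 -m pendant '[[0,0,-0.0015,0,0,0,0.012],[0,0,0,0,0,0,0.016],[0,0,0,0,0,0,0.022],[0,0,0,0,0,0,0.035],[0,0,0,0,0,0,0.035],[0,0,0,0,0,0,0.035]]'; python3 -m pendant '[[0,0,-0.01,0,0,0,0.035],[0,0,-0.02,0,0,0,0.035],[0,0,-0.03,0,0,0,0.035],[0,0,-0.03,0,0,0,0.035],[0,0,0,0,0,0,0.035],[0,0,0,0,0,0,0.035],[0,0,0,0,0,0,0.035]]'; python3 - <<'E'
from h import *
d=snap('wrist','w8')
cv2.imwrite('pics/c8.png',cv2.resize(d['image'][160:360,180:380],None,fx=3,fy=3,interpolation=2)[:,:,::-1])
E
```

```text
clock: 13.75
position: [585.4, 25.0, 94.6]
ee_rot: [-0.134, 0.991, -0.0, -0.0]
contact_force: [0.1, 0.2, 0.3]
gripper_width: 34.8
grasp_force: 0.0
clock: 14.45
position: [584.9, 24.9, 184.2]
ee_rot: [-0.134, 0.991, 0.0, -0.001]
contact_force: [-0.4, 0.3, -0.5]
gripper_width: 35.0
grasp_force: 0.0
```

View pics/c8.png

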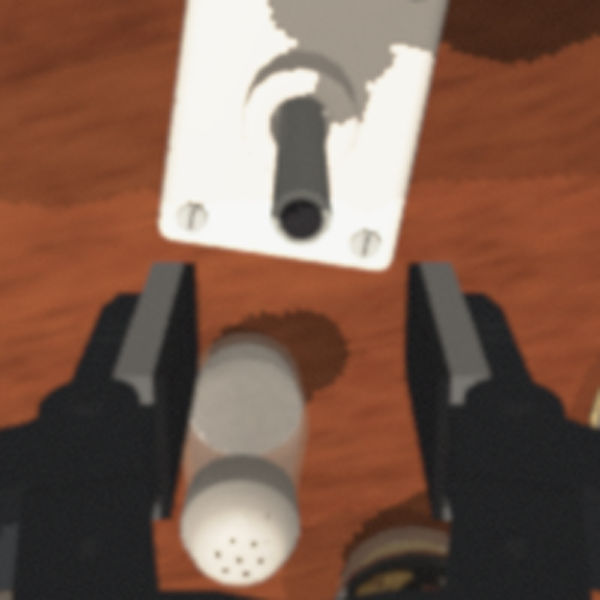

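```bash
python3 - <<'E'
from h import *
d=load('w8')
for z in (109,115): print(onz(d,280.3,231.7,z))
print(arm.job_done())
E
```

```text
[587.10132463  25.21936473 109.        ]
[584.69392412  24.55006156 115.        ]
the job is handed in; nothing more can be done
None
```

The tube came free of the port without being wrenched. It now stands foot-down in the parking socket, released, and the job is handed in at about 14.5 s (no verdict came back); pressing force read 13.7 N at most, and no bystander was touched in any view I took.

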